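# Load and latch the bench-top test chamber

## Task

Get the small test chamber ready to run: slide its specimen tray fully in, then press the hinged door shut until its sprung latch snaps in behind the strike and holds the door by itself. Press the door gently and steadily, without slamming or forcing it, and leave the other things on the bench alone.

Things in the scene. Friction and masses are not known exactly. Their poses are not given: they have to be found in the camera images.
- chamber: Grey bench-top test chamber with aluminium front frame and clear roof, 220 deep (x) x 240 wide (y) x 165 high, fixed to the bench. Origin: centre of its underside, on the bench. Its x axis points into the chamber: the front frame plane is at x = -110; door and tray come out towards -x. z is up. Its front faces roughly the world's -y, turned by up to 30 degrees.
- tray (a joint): Specimen tray on runners, out of the front opening: m pulled out, 0 = fully in against a firm stop. Starts 45 to 85 mm out. Slides with about 2 N of friction and stays where it is left. Fully in means within 4 mm of the stop.
- tray_lip (a point): Middle of the top edge of the outer face of the tray's upright front lip. The lip is a steel plate 110 wide, 6 thick and 56 high, top edge 135 above the bench; the point lies 5 mm to +y of the chamber's middle. Push on the lip's outer face along the chamber's +x; when the tray is fully in that face is flush with the front frame plane.
- door (a joint): Door angle in rad, growing as it opens; starts 1.1 to 1.45. Vertical hinge at the chamber's -y front corner; it stays where it is left. Latched, it can read anything from -0.06 to 0.06: strike and buffer are set on slotted screws up to 10 mm nearer or farther (along chamber x) than drawn, and that offset is not measured, so shut it by feel. Moving faster than 2.5 rad/s is slamming.
- door_leaf: The door: flat aluminium-framed clear leaf 14 thick, from the hinge to its free edge 190 mm away, 70 to 165 mm above the bench. Origin: on the hinge axis, at the lower edge, mid-thickness. y runs along the leaf to the free edge, the outer face looks to -x, z up. At 0 rad it is parallel to the frame, its inner face 14 mm in front of it. More than 22 N on it is forcing it.
- door_push (a point): Place to press: on the door's outer face at its top edge, 150 mm from the hinge axis, 165 above the bench. Press here up to 50 mm below, square to the face. Force felt here while closing: bolt riding over the strike up to about 9 N, easing again to 1 N; then the buffer, 9 to 13 N when the bolt passes and about 17 N at its firm stop, some 2 mm past the latched position.
- door_hinge (a point): Point on the vertical hinge axis at the height of the door's top edge; at chamber x = -131, y = -100.
- latch (a joint): Sprung bevelled steel bolt in the door's free edge, 55 mm below the door's top: m pushed in, 0 = fully out, 6 to 7 mm while it rides over the strike, which begins when the free edge is about 14 mm short of latched. When the door has come to its firm stop the bolt has passed and sprung out. If it has not passed, the bolt or buffer leaves the door ajar when released.
- latch_tip (a point): Middle of the flat tip of the bolt, which stands 8 mm out of the door's free edge when fully out. The steel strike lip it rides over is a 4 mm plate, 40 high, on the front frame at the chamber's +y side, at the bolt's height.
- wash_bottle: Bystander: white plastic bottle, 60 across and 150 high, origin at its base centre.
- screwdriver: Bystander: screwdriver lying on the bench.
- jar: Bystander: amber glass jar, 64 across and 70 high, origin at its base centre.
- specimen: Bystander: waisted aluminium test piece standing on end, 28 across and 62 high, origin at its base centre.
- buffer (a joint): Sprung black rubber buffer, 12 across, on the front frame behind the door near its free edge (186 mm from the hinge, 25 below the door's top): m pressed in, 0 = free, 2 to 3 mm when the door is latched, which keeps 7 to 10 N on the bolt; 4.2 mm = firm stop. It stays pressed after the robot lets go only if the bolt holds the door.

How it is judged (in metres and radians):
On the way, in this order (a step that is already met when the one before it is completed fails the run):
1. the tray is fully in (within 4 mm of its stop) while the door still stands open (value of joint tray below 0.004 m and value of joint door above 0.3 rad), for 0.2 s.
2. the door is shut on its buffer and its bolt has sprung out behind the strike (value of joint latch below 0.002 m and value of joint buffer above 0.001 m and value of joint door below 0.08 rad), for 0.2 s.
At the end, for the whole second after the job is handed in: The tray is within 4 mm of its inner stop; the door is shut, still pressing the buffer in by over 1 mm (door below 0.08 rad) with the bolt out again to within 2 mm behind the strike, and it is at rest, holding by itself (all of step 2 and value of joint tray below 0.004 m and velocity of joint door between -0.05 and 0.05 rad/s); the robot touches nothing.
It fails at once if the door is pressed with more than 22 N (contact force between any of the fingers, the arm and door_leaf above 22 N).
It fails at once if the door is slammed (turns shut faster than 2.5 rad/s) (velocity of joint door below -2.5 rad/s).
It fails at once if a bystander is moved more than 30 mm or knocked over (distance of any of wash_bottle, screwdriver, jar, specimen from where it was at the start of the episode above 0.03 m or angle between any of wash_bottle, jar, specimen's own z axis and vertical above 0.5 rad).
It also fails if it takes over 58 s, if anything falls off the work surface, if the arm or the gripper's body presses on something with over 40 N, if the wrist force passes 120 N, or if a joint passes its speed limit or range.

## Robot

A 6-joint arm with a two-finger parallel gripper is mounted at the origin on the work surface. World frame = base frame: x ahead of the robot, y to its left, z up, the work surface at z = 0. Lengths are in mm, angles in rad, forces in N, time in s.
With the tool pointing down it reaches from about 325 to 850 mm from the base axis. Payload 4.4 kg.
Tool frame: the origin (TCP) lies at the very end of the fingers, on their centre line; the grasp point (between the pads) lies 19 mm behind it; z points along the fingers, y is the line along which they close (so a half turn about z gives the same grasp; the last joint's range is limited). The gripper opens to 94 mm and grips with 3 to 60 N. Pads are 16 mm wide; open, the fingers measure 119 mm over their backs; the gripper's body (75 mm by 177 mm) begins 78 mm behind the grasp point.
Start: joints at [-1.337, 0.207, 1.542, -0, 1.393, -0.15], TCP at [215.828, -532.959, 182.747] pointing down, gripper open.
Joint ranges: [-2.73, 2.73], [-0.86, 2.22], [0.23, 2.46], [-1.11, 4.25], [0.08, 2.63], [-2.82, 2.82]. Speed limits (rad/s): [2.79, 2.79, 3.14, 3.14, 3.14, 3.14].

## Interface

Orientations are given as a unit quaternion [w, x, y, z].
In Python, from rig import r gives the robot as it stands. The module is installed in compiled form; this text tells all that it offers.
- The arm moves only by the tool arm_command, never from a script. Its argument "steps" is a list of rows, each an object of numbers: "dx", "dy", "dz": the shift along the tool's x, y, z in units of 25 mm (1.0 is 25 mm); "roll": the turn about the tool's z in units of 5 degrees (1.0 is 5 degrees); "grip": the opening in per cent of the stroke, from 0 (shut) to 100 (fully open). A call has 1 to 8 rows; each row shifts and turns the commanded pose from where the row before left it, along the tool's axes as they then stand; what a row does not reach is not made up. A row lasts 1/12 s, in which the tool goes at most 41.7 mm and 7.16 degrees, less where a joint would pass 70% of its speed; a pose out of reach is approached as far as the arm can. A call is refused whole if a number of a shift passes 1 or a number of a turn 1, either way. A call with a gripper value outside its range is refused whole. The fingers move at their own pace and stop on an object; "force" is the grip in N (left out, the last holds). Time passes only in rows, so rows that do not move let the fingers close. It gives the time, the measured TCP pose, the force, the opening and the grip force at its end, in the units of the state.
- r.get_state(): the state, without advancing time (a new reading comes with each control period).
- r.get_image(name): name is "side" or "top" or "wrist"; returns (picture, depth): 384x512x3 uint8, red, green, blue; 384x512 float32, mm along the optical axis (not along the pixel's ray), 0 where there is no reading.
- r.camera_params(name): a dict with "vfov" (degrees; the focal length in pixels is half the picture's height over the tangent of half this angle, whatever the lens; pixels are square), "cx", "cy" (the principal point, pixels), "world_to_cam" (4x4, takes a point from world to camera coordinates); the wrist camera has in their place "mount" (4x4, takes a point from camera to tool coordinates, whose origin is the TCP and whose axes are the flange's). Camera axes: x right, y down, z forward; pixel columns grow to the right and rows downward; lengths in mm; the calibration is good to about 2 mm. A picture is of the moment at which its call begins: read the wrist's pose just before it. camera_params takes no time and is no camera call.
- r.close_job(): hands the job in; it is judged then, once.
The state is a dict: "clock": time; "qpos": joint angles; "joint_velocities": joint speeds; "joint_efforts": joint torques, N m; "tool_pos": TCP position; "tcp_rot": TCP orientation; "wrist_force": force on the tool from outside, world axes, zero at the start; "wrist_torque": the same for the moment, N m; "opening": finger opening in mm; "grasp_force": force on a finger pad.
Only numpy, scipy, OpenCV 4.12 (cv2) and the standard library are available. Lean on these libraries where they do the work, as an engineer would, in place of code of your own. Each camera call takes 0.05 s, during which the arm holds its last target. There are 200 camera calls.

## Working session

There is one attempt and no reset: what is moved stays moved. The work goes in short steps, Python scripts to look and compute and a tool call to move; the robot and the scene stay as the last step left them, time stands still between calls to the robot, and variables do not carry over. Pictures are saved under pics/ and viewed, at most 10 in all, crops included, and the job is handed in when it is done.

Besides the shell and the picture viewer there is one more tool, called after "Emit:" as a command line: name --argument value ..., lists and objects as JSON in quotes. arm_command: Moves the arm, as the interface text tells. Its arguments: {"type":"object","properties":{"steps":{"type":"array"},"force":{"type":"number"}},"required":["steps"]}

```bash
mkdir -p pics; python3 - <<'E'
from rig import r
import cv2,numpy as np
s=r.get_state(); print(s['clock'],s['tool_pos'],s['tcp_rot'])
for n in('side','top'):
    im,d=r.get_image(n); cv2.imwrite(f'pics/{n}0.png',im[:,:,::-1]); np.save(f'{n}0.npy',d); 
    print(n,{k:np.round(v,4).tolist() for k,v in r.camera_params(n).items()})
a=cv2.imread('pics/side0.png');b=cv2.imread('pics/top0.png')
E
```

```text
0.0 [ 215.63348068 -532.10360574  181.58852655] [-1.14221406e-03  9.81547201e-01  1.91216593e-01 -4.60959676e-05]
side {'vfov': 45.6738, 'cx': 256.8146, 'cy': 193.1123, 'world_to_cam': [[-0.9762, -0.2158, -0.0203, 526.973], [-0.1421, 0.7077, -0.6921, 257.7628], [0.1637, -0.6727, -0.7216, 944.1111], [0.0, 0.0, 0.0, 1.0]]}
top {'vfov': 42.977, 'cx': 254.5384, 'cy': 196.6666, 'world_to_cam': [[-0.0208, -0.9997, -0.0139, -108.776], [-0.9803, 0.0232, -0.1963, 592.7054], [0.1965, 0.0095, -0.9805, 1062.1231], [0.0, 0.0, 0.0, 1.0]]}
```

View pics/top0.png

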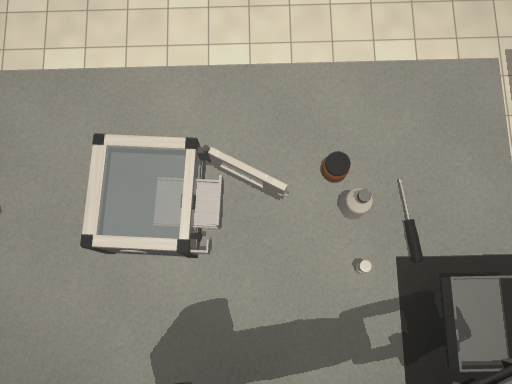

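View pics/side0.png

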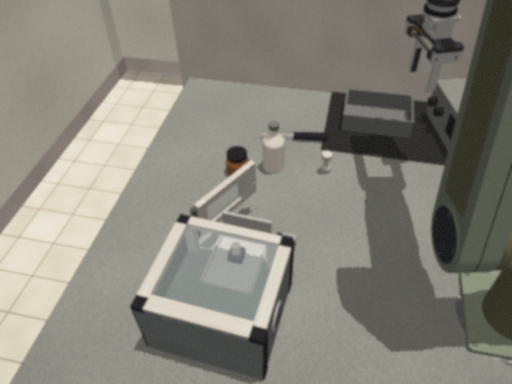

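The top view shows the chamber with front-top corners at about (193,143) and (190,248). The door runs from its hinge at (204,153) to its free edge at (287,190), and the tray lip lies along column 221, rows 178 to 225. The jar (337,165), bottle (358,200), specimen (365,266) and screwdriver are further out along -y. The side view shows the same layout.

```bash
cat > h.py <<'E'
import numpy as np,cv2
from rig import r
def cam(n):
    p=r.camera_params(n); f=192/np.tan(np.radians(p['vfov']/2)); return f,p['cx'],p['cy'],np.linalg.inv(p['world_to_cam'])
def cloud(n,d):
    f,cx,cy,T=cam(n); v,u=np.mgrid[0:384,0:512]
    return np.stack([(u-cx)/f*d,(v-cy)/f*d,d],-1)@T[:3,:3].T+T[:3,3]
def onz(n,u,v,z):
    f,cx,cy,T=cam(n); k=T[:3,:3]@np.array([(u-cx)/f,(v-cy)/f,1]); o=T[:3,3]; return o+k*(z-o[2])/k[2]
E
python3 - <<'E'
from h import *
d=np.load('top0.npy'); P=cloud('top',d)
def show(nm,u0,u1,v0,v1,z0,z1):
    Q=P[v0:v1,u0:u1].reshape(-1,3); Q=Q[(Q[:,2]>z0)&(Q[:,2]<z1)]
    (c,sz,a)=cv2.minAreaRect(Q[:,:2].astype(np.float32)); 
    print(nm,len(Q),np.round(c,1),np.round(sz,1),round(a,1),'z',np.round(np.median(Q[:,2]),1)); print(np.round(cv2.boxPoints((c,sz,a)),0).tolist()); return Q
show('chamber',70,202,125,260,155,175)
show('door',208,300,145,200,155,175)
show('lip',212,228,170,235,128,142)
for nm,u,v,z in[('fr -y',197,139,165),('fr +y',190,252,165),('bk',94,137,165),('bk2',83,246,165),('hinge',204,153,165),('free',288,191,165),('lipA',221,177,135),('lipB',221,226,135)]: print(nm,onz('top',u,v,z).round(0))
for nm,u,v,z in[('jar',337,158,70),('bottle',364,195,150),('spec',366,266,62),('sd',400,180,10)]: print(nm,onz('top',u,v,z).round(0))
E
```

```text
chamber 12008 [587.9 117.2] [223.2 245.7] 85.9 z 164.0
[[457.0, 15.0], [702.0, -3.0], [718.0, 220.0], [473.0, 237.0]]
door 655 [ 631.4 -105.9] [186.3  15.8] 61.4 z 164.8
[[580.0, -184.0], [594.0, -191.0], [683.0, -28.0], [669.0, -20.0]]
lip 159 [570.2 -45.6] [  6.5 108.9] 85.8 z 134.9
[[516.0, -45.0], [624.0, -53.0], [625.0, -46.0], [516.0, -38.0]]
fr -y [697.  -3. 165.]
fr +y [457.  10. 165.]
bk [707. 217. 165.]
bk2 [474. 229. 165.]
hinge [665. -18. 165.]
free [ 579. -193.  165.]
lipA [620. -51. 135.]
lipB [513. -51. 135.]
jar [ 674. -314.   70.]
bottle [ 570. -353.  150.]
spec [ 427. -366.   62.]
sd [ 632. -472.   10.]
```

Measurements agree with the given sizes: 
- **Chamber:** centre at (588,117), x-axis at 85.9°.
- **Hinge:** (678,-21).
- **Door:** about 1.14 rad open.
- **Tray:** about 57 mm out.

I'll turn the tool so its x axis lies along the chamber's x axis, then approach the lip.

Emit:
arm_command --steps '[{"roll": -1, "grip": 0}, {"roll": -1}, {"roll": -1}, {"roll": -1}, {"roll": -1}, {"roll": -1}, {"roll": -1}, {"roll": -1}]' --force 10

```text
invalid input
```

Emit:
arm_command --steps '[{"roll": -1}, {"roll": -1}, {"roll": -1}, {"roll": -1}, {"roll": -0.77}, {}, {}]'

```text
invalid input
```

Emit:
arm_command --steps '[{"dx": 0.9, "dy": 0.55}, {"dx": 0.95, "dy": 0.6}, {"dx": 0.95, "dy": 0.6}, {"dx": 0.95, "dy": 0.6}, {"dx": 0.95, "dy": 0.6}, {"dx": 0.95, "dy": 0.6}, {"dx": 0.95, "dy": 0.6}, {"dx": 0.95, "dy": 0.6}]'

```text
invalid input
```

Emit:
arm_command --steps '[{"dx": 0, "dy": 0, "dz": 0, "roll": -1, "grip": 0}, {"dx": 0, "dy": 0, "dz": 0, "roll": -1, "grip": 0}, {"dx": 0, "dy": 0, "dz": 0, "roll": -1, "grip": 0}, {"dx": 0, "dy": 0, "dz": 0, "roll": -1, "grip": 0}, {"dx": 0, "dy": 0, "dz": 0, "roll": -1, "grip": 0}, {"dx": 0, "dy": 0, "dz": 0, "roll": -1, "grip": 0}, {"dx": 0, "dy": 0, "dz": 0, "roll": -1, "grip": 0}, {"dx": 0, "dy": 0, "dz": 0, "roll": -1, "grip": 0}]' --force 10

```text
clock: 0.77
tool_pos: [215.7, -532.5, 182.1]
tcp_rot: [-0.001, 0.856, 0.517, 0.0]
wrist_force: [-0.4, 0.2, 0.4]
opening: 44.1
grasp_force: 0.0
```

Emit:
arm_command --steps '[{"dx": 0, "dy": 0, "dz": 0, "roll": -1, "grip": 0}, {"dx": 0, "dy": 0, "dz": 0, "roll": -1, "grip": 0}, {"dx": 0, "dy": 0, "dz": 0, "roll": -1, "grip": 0}, {"dx": 0, "dy": 0, "dz": 0, "roll": -1, "grip": 0}, {"dx": 0, "dy": 0, "dz": 0, "roll": -0.75, "grip": 0}, {"dx": 0, "dy": 0, "dz": 0, "roll": 0, "grip": 0}]'

```text
clock: 1.27
tool_pos: [215.7, -532.5, 182.1]
tcp_rot: [-0.001, 0.732, 0.681, 0.0]
wrist_force: [0.1, 0.5, -0.4]
opening: 4.0
grasp_force: 0.0
```

Emit:
arm_command --steps '[{"dx": 0.9, "dy": 0.55, "dz": 0, "roll": 0, "grip": 0}, {"dx": 0.95, "dy": 0.6, "dz": 0, "roll": 0, "grip": 0}, {"dx": 0.95, "dy": 0.6, "dz": 0, "roll": 0, "grip": 0}, {"dx": 0.95, "dy": 0.6, "dz": 0, "roll": 0, "grip": 0}, {"dx": 0.95, "dy": 0.6, "dz": 0, "roll": 0, "grip": 0}, {"dx": 0.95, "dy": 0.6, "dz": 0, "roll": 0, "grip": 0}, {"dx": 0.95, "dy": 0.6, "dz": 0, "roll": 0, "grip": 0}, {"dx": 0.95, "dy": 0.6, "dz": 0, "roll": 0, "grip": 0}]'

```text
clock: 1.93
tool_pos: [348.6, -352.0, 182.5]
tcp_rot: [-0.0, 0.733, 0.68, 0.0]
wrist_force: [1.1, -0.6, 1.2]
opening: 0.4
grasp_force: 0.0
```

Emit:
arm_command --steps '[{"dx": 0.95, "dy": 0.6, "dz": 0, "roll": 0, "grip": 0}, {"dx": 0.95, "dy": 0.6, "dz": 0, "roll": 0, "grip": 0}, {"dx": 0.95, "dy": 0.6, "dz": 0, "roll": 0, "grip": 0}, {"dx": 0.95, "dy": 0.6, "dz": 0, "roll": 0, "grip": 0}, {"dx": 0.95, "dy": 0.6, "dz": 0, "roll": 0, "grip": 0}, {"dx": 0.95, "dy": 0.6, "dz": 0, "roll": 0, "grip": 0}, {"dx": 0.95, "dy": 0.6, "dz": 0, "roll": 0, "grip": 0}, {"dx": 0.95, "dy": 0.6, "dz": 0, "roll": 0, "grip": 0}]'

```text
clock: 2.6
tool_pos: [482.1, -171.3, 182.5]
tcp_rot: [-0.0, 0.733, 0.68, -0.0]
wrist_force: [0.4, -0.3, 0.5]
opening: 0.1
grasp_force: 0.0
```

Emit:
arm_command --steps '[{"dx": 0.95, "dy": 0.6, "dz": 0, "roll": 0, "grip": 0}, {"dx": 0.95, "dy": 0.6, "dz": 0, "roll": 0, "grip": 0}, {"dx": 0.9, "dy": 0.6, "dz": 0, "roll": 0, "grip": 0}, {"dx": 0.6, "dy": 0.6, "dz": 0, "roll": 0, "grip": 0}, {"dx": 0, "dy": 0, "dz": 0, "roll": 0, "grip": 0}]'

```text
clock: 3.02
tool_pos: [549.7, -89.6, 182.4]
tcp_rot: [-0.0, 0.732, 0.681, 0.001]
wrist_force: [-0.9, 0.0, 0.8]
opening: 0.5
grasp_force: 0.0
```

```bash
python3 - <<'E'
from h import *
s=r.get_state(); print(s['clock'],s['tool_pos'].round(1),s['qpos'].round(2))
im,d=r.get_image('top'); im2,_=r.get_image('side')
cv2.imwrite('pics/1.png',cv2.resize(np.hstack([im[100:300,130:330],im2[120:320,130:330]])[:,:,::-1],None,fx=2,fy=2,interpolation=cv2.INTER_CUBIC))
E
```

```text
3.0167 [549.7 -89.6 182.4] [-0.32  0.17  1.59  0.    1.39 -0.25]
```

View pics/1.png

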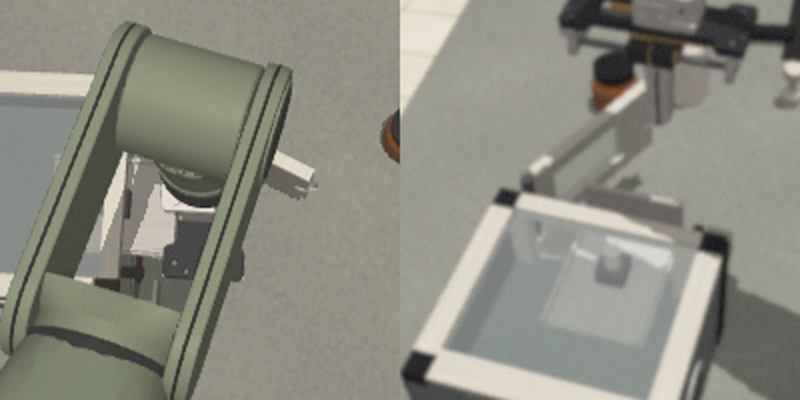

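Side crop: the closed fingers hang at about (660,100), clear of the door edge and in front of the lip. Next I'll descend and push the tray.

Emit:
arm_command --steps '[{"dx": 0, "dy": 0, "dz": 0.7, "roll": 0, "grip": 0}, {"dx": 0, "dy": 0, "dz": 0.7, "roll": 0, "grip": 0}, {"dx": 0, "dy": 0, "dz": 0.7, "roll": 0, "grip": 0}, {"dx": 0, "dy": 0, "dz": 0.7, "roll": 0, "grip": 0}, {"dx": 0.3, "dy": 0, "dz": 0, "roll": 0, "grip": 0}, {"dx": 0.3, "dy": 0, "dz": 0, "roll": 0, "grip": 0}, {"dx": 0.3, "dy": 0, "dz": 0, "roll": 0, "grip": 0}]'

```text
clock: 3.7
tool_pos: [549.6, -70.0, 113.7]
tcp_rot: [0.0, 0.733, 0.68, 0.0]
wrist_force: [0.6, -0.1, 0.1]
opening: 0.3
grasp_force: 0.0
```

Emit:
arm_command --steps '[{"dx": 0.2, "dy": 0, "dz": 0, "roll": 0, "grip": 0}, {"dx": 0.2, "dy": 0, "dz": 0, "roll": 0, "grip": 0}, {"dx": 0.2, "dy": 0, "dz": 0, "roll": 0, "grip": 0}, {"dx": 0.2, "dy": 0, "dz": 0, "roll": 0, "grip": 0}, {"dx": 0.2, "dy": 0, "dz": 0, "roll": 0, "grip": 0}, {"dx": 0.2, "dy": 0, "dz": 0, "roll": 0, "grip": 0}]'

```text
clock: 4.2
tool_pos: [551.8, -39.5, 113.0]
tcp_rot: [0.0, 0.733, 0.681, 0.0]
wrist_force: [-0.7, 0.9, 0.8]
opening: 0.5
grasp_force: 0.0
```

Emit:
arm_command --steps '[{"dx": 0.2, "dy": 0, "dz": 0, "roll": 0, "grip": 0}, {"dx": 0.2, "dy": 0, "dz": 0, "roll": 0, "grip": 0}, {"dx": 0.2, "dy": 0, "dz": 0, "roll": 0, "grip": 0}, {"dx": 0.2, "dy": 0, "dz": 0, "roll": 0, "grip": 0}, {"dx": 0.2, "dy": 0, "dz": 0, "roll": 0, "grip": 0}]'

```text
clock: 4.62
tool_pos: [553.4, -14.6, 112.7]
tcp_rot: [-0.0, 0.733, 0.681, -0.0]
wrist_force: [-0.4, -0.7, -0.6]
opening: 0.7
grasp_force: 0.0
```

Emit:
arm_command --steps '[{"dx": 0.15, "dy": 0, "dz": 0, "roll": 0, "grip": 0}, {"dx": 0.15, "dy": 0, "dz": 0, "roll": 0, "grip": 0}]'

```text
clock: 4.78
tool_pos: [554.0, -7.2, 112.7]
tcp_rot: [0.0, 0.733, 0.681, -0.0]
wrist_force: [-0.3, -0.2, 0.0]
opening: 0.6
grasp_force: 0.0
```

```bash
python3 - <<'E'
from h import *
s=r.get_state(); print(s['clock'],s['tool_pos'].round(1),s['wrist_force'])
im,d=r.get_image('top'); im2,_=r.get_image('side')
cv2.imwrite('pics/2.png',cv2.resize(np.hstack([im[100:300,130:330],im2[120:320,130:330]])[:,:,::-1],None,fx=2,fy=2,interpolation=cv2.INTER_CUBIC))
E
```

```text
4.7833 [554.   -7.2 112.7] [-0.25439607 -0.15786116  0.04224319]
```

View pics/2.png

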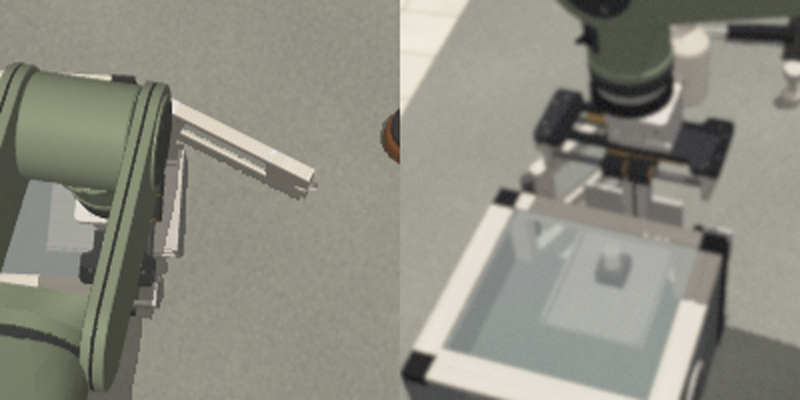

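The lip at crop (180,200) has not moved, and there is no force. Something disagrees, so I'll check the clouds around the fingers and lip.

```bash
python3 - <<'E'
from h import *
s=r.get_state(); print(s['clock'],s['tool_pos'].round(1))
O=np.array([587.9,117.2]);ex=np.array([.0715,.9974]);ey=np.array([-.9974,.0715])
for n in('side','top'):
    im,d=r.get_image(n); P=cloud(n,d); c=np.stack([(P[...,:2]-O)@ex,(P[...,:2]-O)@ey,P[...,2]],-1)
    m=(d>0)&(c[...,0]>-215)&(c[...,0]<-90)&(abs(c[...,1]-10)<75)&(c[...,2]>100)&(c[...,2]<200)
    print(n,m.sum())
    for z in range(105,200,10):
        q=c[m&(abs(c[...,2]-z)<5)]
        print(z,len(q),np.round(np.percentile(q[:,0],[5,50,95])) if len(q) else '',np.round(np.percentile(q[:,1],[5,50,95])) if len(q) else '')
im,d=r.get_image('wrist'); print(r.camera_params('wrist')['mount'].round(2).tolist())
i2=r.get_image('side')[0][150:270,190:310]
cv2.imwrite('pics/3.png',np.hstack([cv2.resize(im,(400,300)),cv2.resize(i2,(300,300))])[:,:,::-1])
E
```

```text
4.8833 [554.   -7.  112.7]
side 1343
105 110 [-209. -161. -159.] [-63. -16.  56.]
115 109 [-204. -161. -160.] [-63. -11.  57.]
125 100 [-163. -161. -159.] [-48. -17.  54.]
135 147 [-208. -162. -159.] [-61. -13.  57.]
145 14 [-209. -165. -125.] [-64. -12.  83.]
155 27 [-200. -130. -116.] [-64.  21.  36.]
165 689 [-117. -101.  -91.] [-57.  16.  77.]
175 48 [-131. -117. -116.] [12. 26. 36.]
185 48 [-128. -117. -115.] [12. 25. 36.]
195 51 [-128. -117. -115.] [13. 27. 36.]
top 294
105 30 [-210. -167. -166.] [-63.  -9.  54.]
115 31 [-211. -167. -165.] [-63.  -6.  60.]
125 26 [-211. -167. -165.] [-64.  -2.  52.]
135 154 [-167. -164. -161.] [-43.   7.  55.]
145 5 [-210. -202. -173.] [-61. -57. -45.]
155 13 [-212. -203. -193.] [-64. -60. -55.]
165 34 [-214. -207. -196.] [-65. -62. -56.]
175 1 [-211. -211. -211.] [-63. -63. -63.]
185 0  
195 0  
[[0.0, -0.96, -0.29, 86.12], [1.0, 0.0, 0.0, 0.42], [0.0, -0.29, 0.96, -201.9], [0.0, 0.0, 0.0, 1.0]]
```

View pics/3.png

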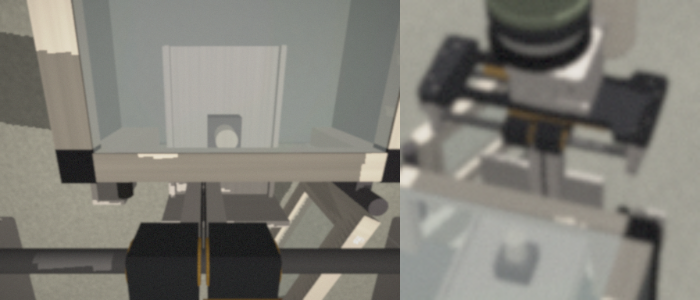

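The fingers (chamber x about -131 to -116) have passed over the lip, which is still at -167. So the real tips appear to sit higher than the reported TCP. I'll back out and measure the tip height.

Emit:
arm_command --steps '[{"dx": 0, "dy": 0, "dz": -0.7, "roll": 0, "grip": 0}, {"dx": 0, "dy": 0, "dz": -0.7, "roll": 0, "grip": 0}, {"dx": -0.9, "dy": 0, "dz": -0.3, "roll": 0, "grip": 0}, {"dx": -0.9, "dy": 0, "dz": 0, "roll": 0, "grip": 0}, {"dx": -0.9, "dy": 0, "dz": 0, "roll": 0, "grip": 0}, {"dx": -0.9, "dy": 0, "dz": 0, "roll": 0, "grip": 0}, {"dx": 0, "dy": 0, "dz": 0, "roll": 0, "grip": 0}]'

```text
clock: 5.67
tool_pos: [547.3, -101.2, 155.5]
tcp_rot: [0.001, 0.734, 0.679, -0.001]
wrist_force: [-0.7, -0.6, 1.2]
opening: 0.3
grasp_force: 0.0
```

```bash
python3 - <<'E'
from h import *
s=r.get_state(); t=s['tool_pos']; print(s['clock'],t.round(1))
im,d=r.get_image('side'); P=cloud('side',d)
p=r.camera_params('side'); f=cam('side')[0]; c=(p['world_to_cam']@np.append(t,1)); u,v=c[0]/c[2]*f+p['cx'],c[1]/c[2]*f+p['cy']; print('tcp px',u,v)
m=(d>0)&(np.linalg.norm(P[...,:2]-t[:2],axis=-1)<45)&(P[...,2]>90)&(P[...,2]<270)
for z in range(105,240,5):
    q=P[m&(abs(P[...,2]-z)<2.5)]; 
    if len(q): print(z,len(q),q[:,:2].mean(0).round(0),q[:,:2].min(0).round(0),q[:,:2].max(0).round(0))
i2=im.copy(); cv2.drawMarker(i2,(int(u),int(v)),(255,0,0),0,6)
U,V=int(u),int(v); cv2.imwrite('pics/4.png',cv2.resize(i2[V-80:V+50,U-70:U+70],None,fx=4,fy=4)[:,:,::-1])
E
```

```text
5.6667 [ 547.3 -101.2  155.5]
tcp px 262.04873609502613 193.46987302768926
180 7 [548. -93.] [543. -95.] [554. -91.]
185 12 [550. -92.] [539. -94.] [558. -91.]
190 23 [549. -93.] [ 536. -103.] [560. -89.]
195 22 [547. -93.] [ 537. -105.] [560. -89.]
200 23 [547. -93.] [ 536. -105.] [560. -90.]
205 20 [547. -92.] [ 536. -102.] [559. -89.]
210 22 [549. -93.] [ 536. -103.] [562. -90.]
215 22 [547. -93.] [ 536. -102.] [562. -89.]
220 28 [548. -92.] [ 536. -101.] [562. -89.]
225 23 [548. -93.] [ 536. -103.] [561. -90.]
230 30 [548. -92.] [ 536. -101.] [562. -90.]
235 21 [548. -93.] [ 536. -102.] [561. -90.]
```

View pics/4.png

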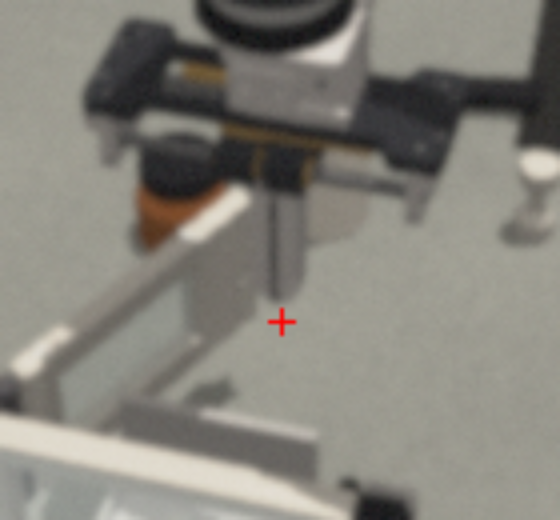

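The fingers end at z ≈ 180 while the TCP reads 155.5. The tips are therefore about 24 mm short of the reported TCP (xy agrees), so I'll aim about 24 mm lower in z from here.

Emit:
arm_command --steps '[{"dx": 0, "dy": 0, "dz": 0.7, "roll": 0, "grip": 0}, {"dx": 0, "dy": 0, "dz": 0.7, "roll": 0, "grip": 0}, {"dx": 0, "dy": 0, "dz": 0.7, "roll": 0, "grip": 0}, {"dx": 0, "dy": 0, "dz": 0.6, "roll": 0, "grip": 0}, {"dx": 0.5, "dy": 0, "dz": 0, "roll": 0, "grip": 0}, {"dx": 0.5, "dy": 0, "dz": 0, "roll": 0, "grip": 0}, {"dx": 0.5, "dy": 0, "dz": 0, "roll": 0, "grip": 0}]'

```text
clock: 6.3
tool_pos: [550.8, -58.1, 88.6]
tcp_rot: [0.0, 0.732, 0.681, 0.001]
wrist_force: [0.2, 0.6, 0.9]
opening: 0.4
grasp_force: 0.0
```

Emit:
arm_command --steps '[{"dx": 0.2, "dy": 0, "dz": 0, "roll": 0, "grip": 0}, {"dx": 0.2, "dy": 0, "dz": 0, "roll": 0, "grip": 0}, {"dx": 0.2, "dy": 0, "dz": 0, "roll": 0, "grip": 0}, {"dx": 0.2, "dy": 0, "dz": 0, "roll": 0, "grip": 0}, {"dx": 0.2, "dy": 0, "dz": 0, "roll": 0, "grip": 0}]'

```text
clock: 6.72
tool_pos: [552.7, -35.0, 88.6]
tcp_rot: [0.001, 0.733, 0.681, 0.0]
wrist_force: [-0.0, -2.5, 1.8]
opening: 0.3
grasp_force: 1.2
```

Emit:
arm_command --steps '[{"dx": 0.2, "dy": 0, "dz": 0, "roll": 0, "grip": 0}, {"dx": 0.2, "dy": 0, "dz": 0, "roll": 0, "grip": 0}, {"dx": 0.2, "dy": 0, "dz": 0, "roll": 0, "grip": 0}, {"dx": 0.2, "dy": 0, "dz": 0, "roll": 0, "grip": 0}, {"dx": 0.2, "dy": 0, "dz": 0, "roll": 0, "grip": 0}, {"dx": 0.1, "dy": 0, "dz": 0, "roll": 0, "grip": 0}, {"dx": 0.1, "dy": 0, "dz": 0, "roll": 0, "grip": 0}]'

```text
clock: 7.3
tool_pos: [554.3, -4.7, 87.7]
tcp_rot: [0.0, 0.732, 0.681, 0.0]
wrist_force: [0.9, -1.2, 1.3]
opening: 0.7
grasp_force: 1.1
```

Emit:
arm_command --steps '[{"dx": 0.06, "dy": 0, "dz": 0, "roll": 0, "grip": 0}, {"dx": 0.06, "dy": 0, "dz": 0, "roll": 0, "grip": 0}]'

```text
clock: 7.47
tool_pos: [554.5, -1.9, 87.7]
tcp_rot: [0.0, 0.733, 0.681, 0.0]
wrist_force: [1.9, -2.5, 0.7]
opening: 0.8
grasp_force: 1.1
```

Emit:
arm_command --steps '[{"dx": 0.04, "dy": 0, "dz": 0, "roll": 0, "grip": 0}, {"dx": 0.04, "dy": 0, "dz": 0, "roll": 0, "grip": 0}]'

```text
clock: 7.63
tool_pos: [554.5, -0.7, 87.7]
tcp_rot: [0.0, 0.733, 0.681, -0.0]
wrist_force: [0.2, -4.8, 0.5]
opening: 0.3
grasp_force: 2.9
```

Emit:
arm_command --steps '[{"dx": 0.04, "dy": 0, "dz": 0, "roll": 0, "grip": 0}, {"dx": 0.04, "dy": 0, "dz": 0, "roll": 0, "grip": 0}]'

```text
clock: 7.8
tool_pos: [554.5, -0.9, 87.7]
tcp_rot: [0.002, 0.732, 0.681, -0.002]
wrist_force: [-0.1, -12.1, 0.7]
opening: 0.7
grasp_force: 5.9
```

Emit:
arm_command --steps '[{"dx": 0.04, "dy": 0, "dz": 0, "roll": 0, "grip": 0}, {"dx": 0.04, "dy": 0, "dz": 0, "roll": 0, "grip": 0}, {"dx": 0, "dy": 0, "dz": 0, "roll": 0, "grip": 0}, {"dx": 0, "dy": 0, "dz": 0, "roll": 0, "grip": 0}]'

```text
clock: 8.13
tool_pos: [554.5, -1.1, 87.7]
tcp_rot: [0.003, 0.733, 0.681, -0.003]
wrist_force: [-0.3, -14.1, 0.4]
opening: 0.5
grasp_force: 7.3
```

The tray is firmly at its stop: force rose to 14 N with no further travel. Next I'll retreat, rise, go over the door to its outer side and turn the tool square to the door.

Emit:
arm_command --steps '[{"dx": -0.5, "dy": 0, "dz": 0, "roll": 0, "grip": 0}, {"dx": -0.6, "dy": 0, "dz": 0, "roll": 0, "grip": 0}, {"dx": 0, "dy": 0, "dz": -0.95, "roll": 0, "grip": 0}, {"dx": 0, "dy": 0, "dz": -0.95, "roll": 0, "grip": 0}, {"dx": 0, "dy": 0, "dz": -0.95, "roll": 0, "grip": 0}, {"dx": 0, "dy": 0, "dz": -0.95, "roll": 0, "grip": 0}]'

```text
clock: 8.63
tool_pos: [551.7, -22.8, 182.9]
tcp_rot: [-0.002, 0.733, 0.681, -0.0]
wrist_force: [-0.3, -0.0, -0.4]
opening: 0.7
grasp_force: 0.0
```

Emit:
arm_command --steps '[{"dx": -0.8, "dy": 0.57, "dz": 0, "roll": 0, "grip": 0}, {"dx": -0.8, "dy": 0.57, "dz": 0, "roll": 0, "grip": 0}, {"dx": -0.8, "dy": 0.57, "dz": 0, "roll": 0, "grip": 0}, {"dx": -0.8, "dy": 0.57, "dz": 0, "roll": 0, "grip": 0}, {"dx": -0.8, "dy": 0.57, "dz": 0, "roll": 0, "grip": 0}, {"dx": -0.8, "dy": 0.57, "dz": 0, "roll": 0, "grip": 0}, {"dx": -0.8, "dy": 0.57, "dz": 0, "roll": 0, "grip": 0}]'

```text
clock: 9.22
tool_pos: [641.8, -170.4, 181.8]
tcp_rot: [-0.002, 0.733, 0.681, 0.0]
wrist_force: [-0.9, -0.2, 1.0]
opening: 0.6
grasp_force: 0.0
```

Emit:
arm_command --steps '[{"dx": 0, "dy": 0, "dz": 0, "roll": -1, "grip": 0}, {"dx": 0, "dy": 0, "dz": 0, "roll": -1, "grip": 0}, {"dx": 0, "dy": 0, "dz": 0, "roll": -1, "grip": 0}, {"dx": 0, "dy": 0, "dz": 0, "roll": -1, "grip": 0}, {"dx": 0, "dy": 0, "dz": 0, "roll": -1, "grip": 0}, {"dx": 0, "dy": 0, "dz": 0, "roll": -1, "grip": 0}, {"dx": 0, "dy": 0, "dz": 0, "roll": -1, "grip": 0}, {"dx": 0, "dy": 0, "dz": 0, "roll": -1, "grip": 0}]'

```text
clock: 9.88
tool_pos: [641.3, -169.4, 181.7]
tcp_rot: [-0.002, 0.454, 0.891, 0.001]
wrist_force: [-0.1, 0.3, 0.2]
opening: 0.5
grasp_force: 0.0
```

Emit:
arm_command --steps '[{"dx": 0, "dy": 0, "dz": 0, "roll": -1, "grip": 0}, {"dx": 0, "dy": 0, "dz": 0, "roll": -1, "grip": 0}, {"dx": 0, "dy": 0, "dz": 0, "roll": -1, "grip": 0}, {"dx": 0, "dy": 0, "dz": 0, "roll": -1, "grip": 0}, {"dx": 0, "dy": 0, "dz": 0, "roll": -1, "grip": 0}, {"dx": 0, "dy": 0, "dz": 0, "roll": 0, "grip": 0}]'

```text
clock: 10.38
tool_pos: [641.4, -169.5, 181.8]
tcp_rot: [-0.001, 0.251, 0.968, 0.001]
wrist_force: [1.3, 0.7, -0.0]
opening: 0.3
grasp_force: 0.0
```

```bash
python3 - <<'E'
from h import *
s=r.get_state(); t=s['tool_pos']; print(s['clock'],t.round(1),s['tcp_rot'].round(3),s['qpos'].round(2))
im,d=r.get_image('top'); im2,_=r.get_image('side')
cv2.imwrite('pics/5.png',cv2.resize(np.hstack([im[100:300,130:330],im2[100:300,130:330]])[:,:,::-1],None,fx=2,fy=2,interpolation=cv2.INTER_CUBIC))
O=np.array([587.9,117.2]);ex=np.array([.0715,.9974]);ey=np.array([-.9974,.0715])
for n,D in(('top',d),('side',_)):
    P=cloud(n,D); c=np.stack([(P[...,:2]-O)@ex,(P[...,:2]-O)@ey,P[...,2]],-1)
    q=c[(D>0)&(abs(c[...,2]-132)<6)&(c[...,0]>-200)&(c[...,0]<-95)&(abs(c[...,1]-10)<40)]
    if len(q): print('lip?',n,len(q),np.percentile(q[:,0],[5,50,95]).round(1),np.median(q[:,1]).round())
    q=c[(D>0)&(abs(c[...,2]-150)<14)&(c[...,0]>-320)&(c[...,0]<-170)&(c[...,1]<0)&(c[...,1]>-95)]
    if len(q)>20: k=np.polyfit(q[:,0]+131,q[:,1]+100,1); print('door',n,len(q),k,np.arctan2(1,-k[0]))
E
```

```text
10.3833 [ 641.4 -169.5  181.8] [-0.001  0.251  0.968  0.001] [-0.39  0.39  1.3   0.    1.45 -1.45]
lip? top 3 [-109.7 -108.7 -108.2] -0.0
door side 389 [-0.46189265  4.45201338] 1.138096597455332
```

View pics/5.png

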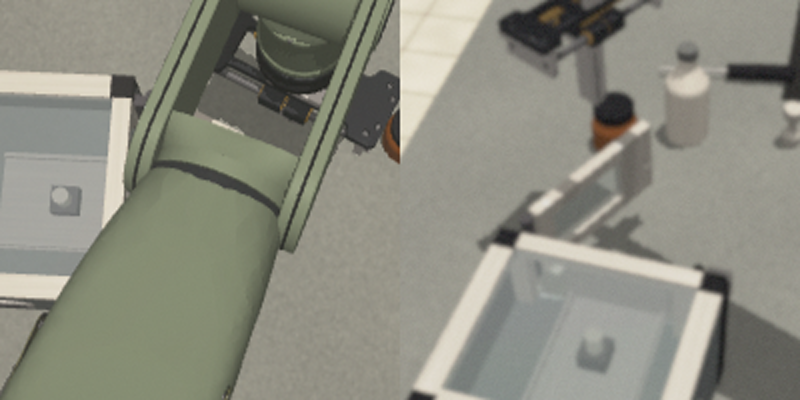

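Tray lip now reads chamber x ≈ -109, flush. The door is still at 1.14 rad, and the fingers are on its outer side, clear of jar and bottle. Next I'll descend and make gentle contact.

Emit:
arm_command --steps '[{"dx": 0, "dy": 0, "dz": 0.8, "roll": 0, "grip": 0}, {"dx": 0, "dy": 0, "dz": 0.8, "roll": 0, "grip": 0}, {"dx": 0, "dy": 0, "dz": 0.8, "roll": 0, "grip": 0}, {"dx": 0, "dy": 0, "dz": 0.6, "roll": 0, "grip": 0}, {"dx": 0.3, "dy": 0, "dz": 0, "roll": 0, "grip": 0}, {"dx": 0.3, "dy": 0, "dz": 0, "roll": 0, "grip": 0}, {"dx": 0.1, "dy": 0, "dz": 0, "roll": 0, "grip": 0}]'

```text
clock: 11.07
tool_pos: [626.1, -161.2, 108.5]
tcp_rot: [-0.0, 0.252, 0.968, 0.0]
wrist_force: [-0.1, 0.4, -0.2]
opening: 0.6
grasp_force: 0.0
```

Emit:
arm_command --steps '[{"dx": 0.08, "dy": 0, "dz": 0, "roll": 0, "grip": 0}, {"dx": 0.08, "dy": 0, "dz": 0, "roll": 0, "grip": 0}, {"dx": 0.08, "dy": 0, "dz": 0, "roll": 0, "grip": 0}, {"dx": 0.08, "dy": 0, "dz": 0, "roll": 0, "grip": 0}, {"dx": 0.08, "dy": 0, "dz": 0, "roll": 0, "grip": 0}]'

```text
clock: 11.48
tool_pos: [618.5, -157.2, 108.5]
tcp_rot: [0.001, 0.252, 0.968, -0.0]
wrist_force: [0.6, -0.7, 0.3]
opening: 0.8
grasp_force: 0.2
```

Emit:
arm_command --steps '[{"dx": 0.16, "dy": -0.01, "dz": 0, "roll": 0.3, "grip": 0}, {"dx": 0.2, "dy": -0.01, "dz": 0, "roll": 0.4, "grip": 0}, {"dx": 0.26, "dy": -0.02, "dz": 0, "roll": 0.5, "grip": 0}, {"dx": 0.26, "dy": -0.02, "dz": 0, "roll": 0.5, "grip": 0}, {"dx": 0.26, "dy": -0.02, "dz": 0, "roll": 0.5, "grip": 0}]'

```text
clock: 11.9
tool_pos: [593.3, -143.2, 108.1]
tcp_rot: [0.0, 0.345, 0.939, -0.0]
wrist_force: [-0.1, -0.4, 0.9]
opening: 0.6
grasp_force: 0.3
```

Emit:
arm_command --steps '[{"dx": 0.26, "dy": -0.02, "dz": 0, "roll": 0.5, "grip": 0}, {"dx": 0.26, "dy": -0.02, "dz": 0, "roll": 0.5, "grip": 0}, {"dx": 0.26, "dy": -0.02, "dz": 0, "roll": 0.5, "grip": 0}, {"dx": 0.26, "dy": -0.02, "dz": 0, "roll": 0.5, "grip": 0}, {"dx": 0.26, "dy": -0.02, "dz": 0, "roll": 0.5, "grip": 0}, {"dx": 0.26, "dy": -0.02, "dz": 0, "roll": 0.5, "grip": 0}, {"dx": 0.26, "dy": -0.02, "dz": 0, "roll": 0.5, "grip": 0}, {"dx": 0.26, "dy": -0.02, "dz": 0, "roll": 0.5, "grip": 0}]'

```text
clock: 12.57
tool_pos: [556.2, -106.6, 108.0]
tcp_rot: [0.0, 0.503, 0.865, -0.0]
wrist_force: [1.2, -0.7, -0.3]
opening: 0.4
grasp_force: 0.3
```

```bash
cat >> h.py <<'E'
O=np.array([587.9,117.2]);ex=np.array([.0715,.9974]);ey=np.array([-.9974,.0715])
def pose():
    s=r.get_state(); t=s['tool_pos']; q=s['tcp_rot']; th=2*np.arctan2(q[2],q[1])
    rel=np.array([(t[:2]-O)@ex+131,(t[:2]-O)@ey+100]); fd=s['wrist_force'][:2]
    a=th-np.radians(85.9); X=np.array([np.cos(a),np.sin(a)]); F=np.array([-np.sin(a),np.cos(a)])
    print('t',s['clock'],'phi_tool',a.round(3),'behind hinge line',(rel@X).round(1),'along',(rel@F).round(1),'push N',(-(fd@np.array([np.cos(th),np.sin(th)]))).round(1),'z',t[2].round(1))
    # door angle if the near finger face (8 mm) touches outer face (7 mm from axis)
    R=np.hypot(*rel); print('door est', (np.arctan2(-rel[0],rel[1])-np.arcsin(15/R)).round(3))
E
python3 - <<'E'
from h import *
pose(); pose()
im,d=r.get_image('top'); im2,_=r.get_image('side')
cv2.imwrite('pics/6.png',cv2.resize(np.hstack([im[100:300,130:330],im2[100:300,130:330]])[:,:,::-1],None,fx=2,fy=2,interpolation=cv2.INTER_CUBIC))
E
```

```text
t 12.5667 phi_tool 0.589 behind hinge line -14.3 along 148.6 push N 1.2 z 108.0
door est 0.585
t 12.5667 phi_tool 0.589 behind hinge line -14.3 along 148.6 push N 1.2 z 108.0
door est 0.585
```

View pics/6.png

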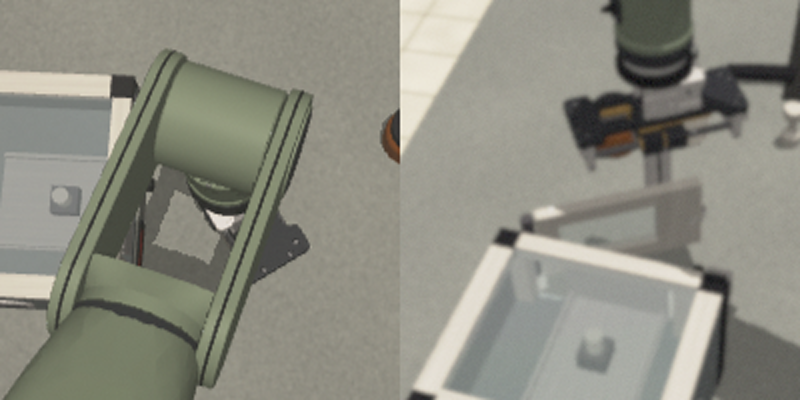

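The door follows the fingers, now at about 0.59 rad, with its outer face against the fingertips at crop (660,180). Continuing.

Emit:
arm_command --steps '[{"dx": 0.26, "dy": -0.02, "dz": 0, "roll": 0.5, "grip": 0}, {"dx": 0.26, "dy": -0.02, "dz": 0, "roll": 0.5, "grip": 0}, {"dx": 0.26, "dy": -0.02, "dz": 0, "roll": 0.5, "grip": 0}, {"dx": 0.26, "dy": -0.02, "dz": 0, "roll": 0.5, "grip": 0}, {"dx": 0.26, "dy": -0.02, "dz": 0, "roll": 0.5, "grip": 0}, {"dx": 0.26, "dy": -0.02, "dz": 0, "roll": 0.5, "grip": 0}, {"dx": 0.26, "dy": -0.02, "dz": 0, "roll": 0.5, "grip": 0}]'

```text
clock: 13.25
tool_pos: [536.2, -66.3, 108.0]
tcp_rot: [0.001, 0.628, 0.778, -0.0]
wrist_force: [-0.1, -0.3, -0.1]
opening: 0.4
grasp_force: 0.3
```

Emit:
arm_command --steps '[{"dx": 0.16, "dy": -0.01, "dz": 0, "roll": 0.3, "grip": 0}, {"dx": 0.1, "dy": -0.01, "dz": 0, "roll": 0.2, "grip": 0}]'

```text
clock: 13.42
tool_pos: [534.2, -59.7, 107.9]
tcp_rot: [0.0, 0.644, 0.765, 0.0]
wrist_force: [-0.2, -0.3, -0.0]
opening: 0.2
grasp_force: 0.2
```

```bash
python3 -c "
from h import *
pose()"
```

```text
t 13.4167 phi_tool 0.243 behind hinge line -14.0 along 148.6 push N 0.2 z 107.9
door est 0.236
```

Emit:
arm_command --steps '[{"dx": 0.08, "dy": 0, "dz": 0, "roll": 0.15, "grip": 0}, {"dx": 0.08, "dy": -0.01, "dz": 0, "roll": 0.15, "grip": 0}, {"dx": 0.08, "dy": 0, "dz": 0, "roll": 0.15, "grip": 0}, {"dx": 0.08, "dy": -0.01, "dz": 0, "roll": 0.15, "grip": 0}, {"dx": 0.08, "dy": 0, "dz": 0, "roll": 0.15, "grip": 0}, {"dx": 0.08, "dy": -0.01, "dz": 0, "roll": 0.15, "grip": 0}]'

```text
clock: 13.92
tool_pos: [531.7, -47.8, 107.8]
tcp_rot: [0.0, 0.674, 0.739, 0.0]
wrist_force: [0.2, -0.2, 0.1]
opening: 0.1
grasp_force: 0.2
```

Emit:
arm_command --steps '[{"dx": 0.05, "dy": 0, "dz": 0, "roll": 0.1, "grip": 0}, {"dx": 0.05, "dy": 0, "dz": 0, "roll": 0.1, "grip": 0}]'

```text
clock: 14.08
tool_pos: [531.2, -45.2, 107.7]
tcp_rot: [-0.0, 0.68, 0.733, -0.0]
wrist_force: [-0.1, 0.6, 0.7]
opening: 0.4
grasp_force: 0.2
```

Emit:
arm_command --steps '[{"dx": 0.05, "dy": 0, "dz": 0, "roll": 0.1, "grip": 0}, {"dx": 0.05, "dy": 0, "dz": 0, "roll": 0.1, "grip": 0}]'

```text
clock: 14.25
tool_pos: [531.0, -42.8, 107.6]
tcp_rot: [-0.0, 0.687, 0.727, -0.0]
wrist_force: [0.1, -0.0, 0.1]
opening: 0.2
grasp_force: 0.2
```

Emit:
arm_command --steps '[{"dx": 0.05, "dy": 0, "dz": 0, "roll": 0.1, "grip": 0}, {"dx": 0.05, "dy": 0, "dz": 0, "roll": 0.1, "grip": 0}]'

```text
clock: 14.42
tool_pos: [530.8, -41.5, 107.7]
tcp_rot: [0.001, 0.693, 0.721, -0.001]
wrist_force: [-0.4, -4.5, -0.8]
opening: 0.4
grasp_force: 2.4
```

Emit:
arm_command --steps '[{"dx": 0.05, "dy": 0, "dz": 0, "roll": 0.1, "grip": 0}, {"dx": 0.05, "dy": 0, "dz": 0, "roll": 0.1, "grip": 0}]'

```text
clock: 14.58
tool_pos: [530.5, -39.5, 107.7]
tcp_rot: [0.001, 0.699, 0.715, -0.001]
wrist_force: [-2.2, -5.9, 0.4]
opening: 0.6
grasp_force: 3.2
```

Emit:
arm_command --steps '[{"dx": 0.05, "dy": 0, "dz": 0, "roll": 0.1, "grip": 0}, {"dx": 0.05, "dy": 0, "dz": 0, "roll": 0.1, "grip": 0}]'

```text
clock: 14.75
tool_pos: [530.2, -37.5, 107.7]
tcp_rot: [0.001, 0.706, 0.709, -0.002]
wrist_force: [-3.3, -5.6, 0.4]
opening: 0.7
grasp_force: 1.5
```

```bash
python3 -c "
from h import *
pose()"
```

```text
t 14.75 phi_tool 0.076 behind hinge line -16.3 along 148.1 push N 5.6 z 107.7
door est 0.084
```

Emit:
arm_command --steps '[{"dx": 0.04, "dy": 0, "dz": 0, "roll": 0.05, "grip": 0}, {"dx": 0.04, "dy": 0, "dz": 0, "roll": 0.05, "grip": 0}]'

```text
clock: 14.92
tool_pos: [530.5, -34.0, 107.7]
tcp_rot: [0.0, 0.709, 0.706, -0.001]
wrist_force: [-3.2, -4.9, 0.0]
opening: 0.8
grasp_force: 2.7
```

Emit:
arm_command --steps '[{"dx": 0.04, "dy": 0, "dz": 0, "roll": 0.05, "grip": 0}, {"dx": 0.04, "dy": 0, "dz": 0, "roll": 0.05, "grip": 0}]'

```text
clock: 15.08
tool_pos: [530.4, -33.2, 107.7]
tcp_rot: [0.001, 0.711, 0.703, -0.002]
wrist_force: [-3.3, -8.4, 0.8]
opening: 0.5
grasp_force: 4.4
```

Emit:
arm_command --steps '[{"dx": 0.03, "dy": 0, "dz": 0, "roll": 0.03, "grip": 0}, {"dx": 0.03, "dy": 0, "dz": 0, "roll": 0.03, "grip": 0}]'

```text
clock: 15.25
tool_pos: [530.3, -32.7, 107.7]
tcp_rot: [0.001, 0.713, 0.701, -0.002]
wrist_force: [-1.5, -8.1, 0.1]
opening: 0.4
grasp_force: 4.3
```

Emit:
arm_command --steps '[{"dx": 0.02, "dy": 0, "dz": 0, "roll": 0.02, "grip": 0}, {"dx": 0.02, "dy": 0, "dz": 0, "roll": 0.02, "grip": 0}]'

```text
clock: 15.42
tool_pos: [530.3, -32.4, 107.7]
tcp_rot: [0.002, 0.715, 0.7, -0.003]
wrist_force: [-3.2, -11.1, 0.3]
opening: 0.1
grasp_force: 6.1
```

Emit:
arm_command --steps '[{"dx": 0.02, "dy": 0, "dz": 0, "roll": 0.02, "grip": 0}, {"dx": 0.02, "dy": 0, "dz": 0, "roll": 0.02, "grip": 0}]'

```text
clock: 15.58
tool_pos: [530.3, -32.1, 107.8]
tcp_rot: [0.002, 0.716, 0.698, -0.003]
wrist_force: [-3.1, -13.2, 0.4]
opening: 0.2
grasp_force: 6.9
```

Emit:
arm_command --steps '[{"dx": 0.02, "dy": 0, "dz": 0, "roll": 0, "grip": 0}, {"dx": 0.02, "dy": 0, "dz": 0, "roll": 0, "grip": 0}]'

```text
clock: 15.75
tool_pos: [530.3, -31.8, 107.8]
tcp_rot: [0.003, 0.716, 0.698, -0.004]
wrist_force: [-3.9, -15.6, -0.7]
opening: 0.7
grasp_force: 7.7
```

Emit:
arm_command --steps '[{"dx": 0.02, "dy": 0, "dz": 0, "roll": 0, "grip": 0}, {"dx": 0, "dy": 0, "dz": 0, "roll": 0, "grip": 0}, {"dx": 0, "dy": 0, "dz": 0, "roll": 0, "grip": 0}]'

```text
clock: 16.0
tool_pos: [530.2, -31.6, 107.7]
tcp_rot: [0.003, 0.716, 0.698, -0.004]
wrist_force: [-4.3, -16.0, 0.6]
opening: 0.6
grasp_force: 7.8
```

```bash
python3 -c "
from h import *
pose()"
```

```text
t 16.0 phi_tool 0.047 behind hinge line -14.7 along 147.7 push N 16.1 z 107.7
door est 0.044
```

Emit:
arm_command --steps '[{"dx": 0.02, "dy": 0, "dz": 0, "roll": 0, "grip": 0}, {"dx": 0, "dy": 0, "dz": 0, "roll": 0, "grip": 0}]'

```text
clock: 16.17
tool_pos: [530.2, -31.5, 107.8]
tcp_rot: [0.003, 0.716, 0.698, -0.004]
wrist_force: [-3.8, -16.5, -0.4]
opening: 0.4
grasp_force: 8.2
```

Emit:
arm_command --steps '[{"dx": 0.02, "dy": 0, "dz": 0, "roll": 0, "grip": 0}, {"dx": 0, "dy": 0, "dz": 0, "roll": 0, "grip": 0}]'

```text
clock: 16.33
tool_pos: [530.3, -31.3, 107.8]
tcp_rot: [0.003, 0.716, 0.698, -0.004]
wrist_force: [-3.1, -17.5, 0.7]
opening: 0.8
grasp_force: 8.6
```

Emit:
arm_command --steps '[{"dx": 0.02, "dy": 0, "dz": 0, "roll": 0, "grip": 0}, {"dx": 0, "dy": 0, "dz": 0, "roll": 0, "grip": 0}, {"dx": 0, "dy": 0, "dz": 0, "roll": 0, "grip": 0}]'

```text
clock: 16.58
tool_pos: [530.3, -31.2, 107.8]
tcp_rot: [0.003, 0.716, 0.698, -0.005]
wrist_force: [-4.4, -17.8, 0.2]
opening: 0.6
grasp_force: 9.0
```

Emit:
arm_command --steps '[{"dx": -0.06, "dy": 0, "dz": 0, "roll": 0, "grip": 0}, {"dx": -0.06, "dy": 0, "dz": 0, "roll": 0, "grip": 0}, {"dx": 0, "dy": 0, "dz": 0, "roll": 0, "grip": 0}]'

```text
clock: 16.83
tool_pos: [530.3, -32.2, 107.7]
tcp_rot: [0.002, 0.716, 0.698, -0.003]
wrist_force: [-3.2, -13.1, 0.1]
opening: 0.4
grasp_force: 6.5
```

Emit:
arm_command --steps '[{"dx": -0.06, "dy": 0, "dz": 0, "roll": 0, "grip": 0}, {"dx": -0.06, "dy": 0, "dz": 0, "roll": 0, "grip": 0}, {"dx": 0, "dy": 0, "dz": 0, "roll": 0, "grip": 0}]'

```text
clock: 17.08
tool_pos: [530.3, -32.4, 107.7]
tcp_rot: [0.0, 0.716, 0.698, -0.001]
wrist_force: [-3.2, -6.2, 0.7]
opening: 0.6
grasp_force: 3.1
```

Emit:
arm_command --steps '[{"dx": -0.06, "dy": 0, "dz": 0, "roll": 0, "grip": 0}, {"dx": -0.06, "dy": 0, "dz": 0, "roll": 0, "grip": 0}, {"dx": 0, "dy": 0, "dz": 0, "roll": 0, "grip": 0}]'

```text
clock: 17.33
tool_pos: [531.3, -33.3, 107.8]
tcp_rot: [-0.0, 0.716, 0.698, 0.001]
wrist_force: [0.5, 0.4, -0.6]
opening: 0.8
grasp_force: 0.0
```

Emit:
arm_command --steps '[{"dx": -0.3, "dy": 0, "dz": 0, "roll": 0, "grip": 0}, {"dx": -0.6, "dy": 0, "dz": 0, "roll": 0, "grip": 0}, {"dx": -0.6, "dy": 0, "dz": 0, "roll": 0, "grip": 0}, {"dx": 0, "dy": 0, "dz": -0.9, "roll": 0, "grip": 0}, {"dx": 0, "dy": 0, "dz": -0.9, "roll": 0, "grip": 0}, {"dx": -0.6, "dy": -0.6, "dz": -0.9, "roll": 0, "grip": 0}, {"dx": -0.9, "dy": -0.9, "dz": 0, "roll": 0, "grip": 0}, {"dx": -0.9, "dy": -0.9, "dz": 0, "roll": 0, "grip": 0}]'

```text
clock: 18.0
tool_pos: [469.8, -130.9, 177.5]
tcp_rot: [0.002, 0.715, 0.699, 0.001]
wrist_force: [-0.8, -0.2, -0.2]
opening: 0.3
grasp_force: 0.0
```

Emit:
arm_command --steps '[{"dx": -0.9, "dy": -0.9, "dz": 0, "roll": 0, "grip": 0}, {"dx": -0.9, "dy": -0.9, "dz": 0, "roll": 0, "grip": 0}, {"dx": -0.9, "dy": -0.6, "dz": 0, "roll": 0, "grip": 0}, {"dx": -0.9, "dy": 0, "dz": 0, "roll": 0, "grip": 0}, {"dx": 0, "dy": 0, "dz": 0, "roll": 0, "grip": 0}, {"dx": 0, "dy": 0, "dz": 0, "roll": 0, "grip": 0}]'

```text
clock: 18.5
tool_pos: [406.3, -219.1, 175.4]
tcp_rot: [0.0, 0.717, 0.698, 0.0]
wrist_force: [-0.9, 0.1, -0.8]
opening: 0.8
grasp_force: 0.0
```

```bash
python3 - <<'E'
from h import *
pose()
im,d=r.get_image('top'); im2,_=r.get_image('side')
cv2.imwrite('pics/7.png',cv2.resize(np.hstack([im[100:300,130:330],im2[100:300,130:330]])[:,:,::-1],None,fx=2,fy=2,interpolation=cv2.INTER_CUBIC))
for n,D in(('top',d),('side',_)):
    P=cloud(n,D); c=np.stack([(P[...,:2]-O)@ex,(P[...,:2]-O)@ey,P[...,2]],-1)
    q=c[(D>0)&(abs(c[...,2]-165)<4)&(c[...,0]>-160)&(c[...,0]<-117)&(c[...,1]<90)&(c[...,1]>-85)]
    if len(q)>9: k=np.polyfit(q[:,1]+100,q[:,0]+131,1); print('door',n,len(q),k)
E
```

```text
t 18.5 phi_tool 0.045 behind hinge line -205.7 along 266.5 push N -0.1 z 175.4
door est 0.657
door top 551 [-0.03527816 -0.46495253]
door side 555 [-0.03840131  1.39331563]
```

View pics/7.png

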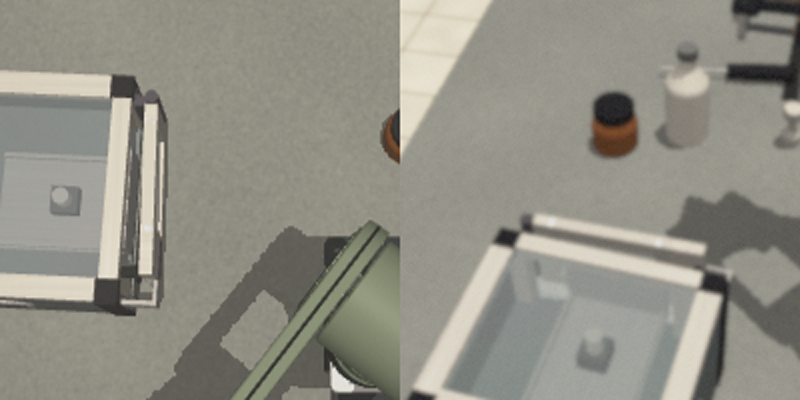

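The top and side views show the door shut parallel to the frame, with its edge along column 150 of the left crop at about 0.04 rad. It stayed put when released, the bystanders are untouched and the arm is clear.

```bash
python3 -c "
from rig import r
print(r.close_job())"
```

```text
the job is handed in; nothing more can be done
None
```

I slid the tray to its stop and pressed the door shut with about 18 N. It stayed shut at about 0.04 rad when released, which points to the bolt holding. The job is handed in, but no verdict was shown.

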